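Put the profile stubs back in their sample trays

TASK

Some of the three steel stubs are standing in the wrong trays: get each one standing upright in the middle of the tray whose fixed sample matches its profile (one may already be right). The offcut lying in the spare tray is scrap: push it through the sprung flap into the scrap bin, which frees the spare tray for the exchange; it must be empty at the end. Keep the stubs upright and never set one on the bare bench.

Things in the scene. Friction and masses are not known exactly. Their poses are not given: they have to be found in the camera images.
- stub_round: Short cut of round tube, 48 outside diameter, 4 wall. Stands on end, 45 tall, bare steel, open right through, about 0.2 kg; origin at the centre of its underside, z up its length. Sizes in mm.
- stub_square: Short cut of square tube, 45 x 45 outside, 5 wall, sides along its x and y. Stands on end, 45 tall, bare steel, open right through, about 0.23 kg; origin at the centre of its underside, z up its length. Sizes in mm.
- stub_channel: Short cut of U-channel: web 50 wide along its y, flanges 40 deep along its x (outer faces at y = -25 and +25, open side to +x), 8 thick. Best gripped across the flanges (50). Stands on end, 45 tall, bare steel, open right through, about 0.3 kg; origin at the centre of its underside, z up its length. The origin is the middle of the 40 x 50 outline. Sizes in mm.
- offcut: Scrap piece of solid flat bar, bare steel, 80 long (its x) x 30 wide (its y) x 20 tall, lying flat in the spare tray, about 0.3 kg (up to a quarter more or less); origin at the centre of its underside. Sizes in mm.
- tray_round: Tray for the round tube. Fixed shop-made wooden tray: floor 100 x 100, floor top 8 above the bench, low rim 4 thick rising 6 above that floor; origin at bench level under the middle of the floor. Beyond the rim on its own +x side is a 65 x 70 tab (8 thick) with an 8 thick slice of round tube fixed flat on it, 82 from the tray's middle, showing what belongs here. Sizes in mm.
- tray_square: Tray for the square tube. Fixed shop-made wooden tray: floor 100 x 100, floor top 8 above the bench, low rim 4 thick rising 6 above that floor; origin at bench level under the middle of the floor. Beyond the rim on its own +x side is a 65 x 70 tab (8 thick) with an 8 thick slice of square tube fixed flat on it, 82 from the tray's middle, showing what belongs here. Sizes in mm.
- tray_channel: Tray for the U-channel. Fixed shop-made wooden tray: floor 100 x 100, floor top 8 above the bench, low rim 4 thick rising 6 above that floor; origin at bench level under the middle of the floor. Beyond the rim on its own +x side is a 65 x 70 tab (8 thick) with an 8 thick slice of U-channel fixed flat on it, 82 from the tray's middle, showing what belongs here. Sizes in mm.
- tray_spare: Spare tray: the one without a tab or sample. Fixed shop-made wooden tray: floor 100 x 100, floor top 8 above the bench, low rim 4 thick rising 6 above that floor; origin at bench level under the middle of the floor.  Sizes in mm.
- scrap_bin: Fixed grey sheet-metal scrap bin, outside 130 x 130, 160 tall, walls 4, inside 122 x 122; origin at bench level under its centre. The mouth is closed, 3 below the rim, by a sprung flap hinged along the bin's own +x side (dark hinge rod on that rim). Press the offcut in with its long side along the bin's y, fingers closing along the bin's x. Sizes in mm.
- flap (a joint): Angle of the bin's aluminium flap, 114 x 116 mm, in rad: 0 shut, up to 1.35 swung down into the bin. The offcut's weight alone will not open it: press down with 5 to 20 N until the fingertips are some 40 mm below the rim, then let go with the fingers only about 20 mm wider than the piece; it slides off the flap to the bottom.
There are look-alikes about, which are no part of the job. What is shaped like the tray_square but blue or pink is not meant.

How it is judged:
By the outcome, as a careful person would: the job done as asked, in the order asked, and still so for the second after the job is handed in, with the robot touching nothing.
It also fails if it takes over 115 s, if anything falls off the work surface, if the arm or the gripper's body presses on something with over 40 N, if the wrist force passes 120 N, or if a joint passes its speed limit or range.

ROBOT

A 7-joint arm with a two-finger parallel gripper is mounted at the origin on the work surface. World frame = base frame: x ahead of the robot, y to its left, z up, the work surface at z = 0. Lengths are in mm, angles in rad, forces in N, time in s.
With the tool pointing down it reaches from about 425 to 975 mm from the base axis. Payload 16.7 kg.
Tool frame: the origin (TCP) lies on the centre line of the jaws, within the pads' length; the fingertips stand 25 mm ahead of it and the grasp point (between the pads) lies 6 mm ahead of it; z points along the fingers, y is the line along which they close (so a half turn about z gives the same grasp; the last joint's range is limited). The gripper opens to 85 mm and grips with 20 to 120 N. Pads are 22 mm wide; open, the fingers measure 114 mm over their backs; the gripper's body (76 mm by 85 mm) begins 54 mm behind the grasp point. The pads swing forward as they close: fully open they stand 13 mm farther back than shut.
Start: joints at [1.137, 0.426, 0.074, 1.606, -0.034, 1.111, -0.067], TCP at [188.973, -647.972, 256.302] pointing down, gripper open.
Joint ranges: [-2.85, 2.85], [-0.5, 2.14], [-1.23, 1.37], [0.21, 2.46], [-1.02, 4.16], [0.16, 2.05], [-2.73, 2.73]. Speed limits (rad/s): [1.89, 1.89, 2.39, 2.39, 3.01, 3.01, 3.01].

INTERFACE

Orientations are given as a unit quaternion [x, y, z, w].
In Python, from bench import get_state, read_camera, camera_model, r gives the robot as it stands.
- The arm moves only by the tool creep_tool, called after "Emit:" as name([rows], argument=value, ...), one row to a line, values as JSON. Schema: {"type":"object","properties":{"motion":{"type":"array","items":{"type":"array","items":{"type":"array","items":{"type":"number"},"minItems":5,"maxItems":5},"minItems":1,"maxItems":12},"minItems":1,"maxItems":1},"grip_force":{"type":"number"},"only":{"type":"string"},"quiet":{"type":"boolean"},"lines":{"type":"string"}},"required":["motion"],"additionalProperties":false}. motion is a list that holds a single list of rows (three levels of brackets), with 1 to 12 rows, each of 5 numbers: dx, dy, dz in normalised numbers (1 is 400 mm), then a turn about the tool's z in fractions of the full range, 1 being pi rad, then the finger opening in mm; each row shifts and turns the commanded pose from where the row before left it, along the tool's axes as they then stand; what a row does not reach is not made up. A row lasts 1/8 s, in which the tool goes at most 62.5 mm and 0.188 rad, less where a joint would pass 70% of its speed; a pose out of reach is approached as far as the arm can. The fingers move at their own pace and stop on an object; grip_force is the grip in N (left out, the last holds). Time passes only in rows, so rows that do not move let the fingers close. The tool returns the time, the measured TCP pose, the force, the opening and the grip force at its end. only (a regular expression) keeps the lines of the reply that match it, lines (a string "A,B") keeps lines A to B, and quiet returns only ok. A shift or turn number past 1, either way, is cut back to 1. Input that does not fit is refused with a message, and nothing moves.
- get_state(): the state, without advancing time (a new reading comes with each control period).
- read_camera(name): name is "scene" or "top"; returns the picture (400x640x3 uint8, red, green, blue); there is no depth.
- camera_model(name): a dict with "camera_matrix" (3x3 intrinsics, pixels), "cam_to_world" (4x4, takes a point from camera to world coordinates). Camera axes: x right, y down, z forward; pixel columns grow to the right and rows downward; lengths in mm; the calibration is good to about 2 mm. A picture is of the moment at which its call begins. camera_model takes no time and is no camera call.
- r.finish_job(): hands the job in; it is judged then, once.
The state is a dict: "t": time; "joint_positions": joint angles; "qvel": joint speeds; "joint_torque": joint torques, N m; "ee_pos": TCP position; "ee_rot": TCP orientation; "force": force on the tool from outside, world axes, zero at the start; "moment": the same for the moment, N m; "finger_gap": finger opening in mm; "grasp_force": force on a finger pad.
Only numpy, scipy, OpenCV 4.12 (cv2) and the standard library are available. Lean on these libraries where they do the work, as an engineer would, in place of code of your own. Each camera call takes 0.05 s, during which the arm holds its last target. There are 200 camera calls.

## Working session

There is one attempt and no reset: what is moved stays moved. The work goes in short steps, Python scripts to look and compute and a tool call to move; the robot and the scene stay as the last step left them, time stands still between calls to the robot, and variables do not carry over. Pictures are saved under pics/ and viewed, at most 14 in all, crops included, and the job is handed in when it is done.

```bash
mkdir -p pics; ls; python3 - <<'E'
from bench import get_state, read_camera, camera_model, r
import cv2
for n in("top","scene"):
    cv2.imwrite(f"pics/{n}0.png",read_camera(n)[:,:,::-1]); m=camera_model(n); print(n,m)
s=get_state(); print(s["t"],s["ee_pos"],s["ee_rot"])
E
```

```text
pics
top {'camera_matrix': array([[457.16715185,   0.        , 325.84401054],
       [  0.        , 457.16715185, 192.4772022 ],
       [  0.        ,   0.        ,   1.        ]]), 'cam_to_world': array([[ 1.63574470e-02, -9.82251661e-01,  1.86853171e-01,
         3.10383229e+02],
       [-9.99801179e-01, -1.39369089e-02,  1.42606242e-02,
        -4.08395831e+01],
       [-1.14033662e-02, -1.87049288e-01, -9.82284341e-01,
         1.19706619e+03],
       [ 0.00000000e+00,  0.00000000e+00,  0.00000000e+00,
         1.00000000e+00]])}
scene {'camera_matrix': array([[414.97961844,   0.        , 321.70827826],
       [  0.        , 414.97961844, 201.96425905],
       [  0.        ,   0.        ,   1.        ]]), 'cam_to_world': array([[ 2.88974108e-02,  6.92345197e-01, -7.20987565e-01,
         1.24841910e+03],
       [ 9.99484463e-01, -9.91759906e-03,  3.05360483e-02,
        -5.85814134e+01],
       [ 1.39910207e-02, -7.21498281e-01, -6.92274860e-01,
         7.94598203e+02],
       [ 0.00000000e+00,  0.00000000e+00,  0.00000000e+00,
         1.00000000e+00]])}
0.1 [ 188.90424496 -647.68311344  255.67295894] [ 9.89946179e-01  1.41443359e-01 -1.39472172e-04 -5.64233788e-04]
```

View pics/top0.png

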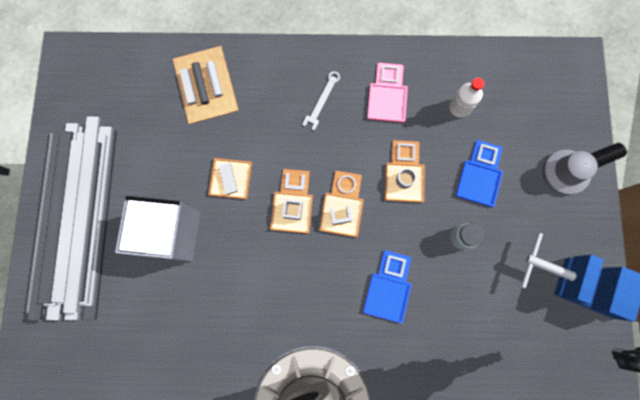

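View pics/scene0.png

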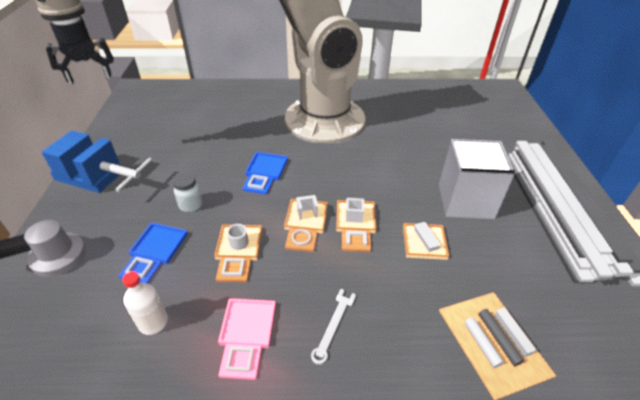

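The top view shows four wooden trays: spare (230,179) with the offcut, channel (292,213) holding the square stub, round (341,218) holding the channel, and square (405,183) holding the round. The bin mouth is at (150,225). Possible mix-ups: the blue trays at (480,185) and (388,300) and the pink tray at (387,100) are not meant, and neither are the bars on the board at (200,85) or the grey cylinder at (467,237). Next I'll check this in a close crop.

```bash
python3 - <<'E'
import cv2
a=cv2.imread("pics/top0.png")
cv2.imwrite("pics/c1.png",cv2.resize(a[135:245,260:435],None,fx=4.5,fy=4.5,interpolation=cv2.INTER_CUBIC))
cv2.imwrite("pics/c2.png",cv2.resize(a[145:275,105:265],None,fx=4.5,fy=4.5,interpolation=cv2.INTER_CUBIC))
E
```

```text
(no output)
```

View pics/c1.png

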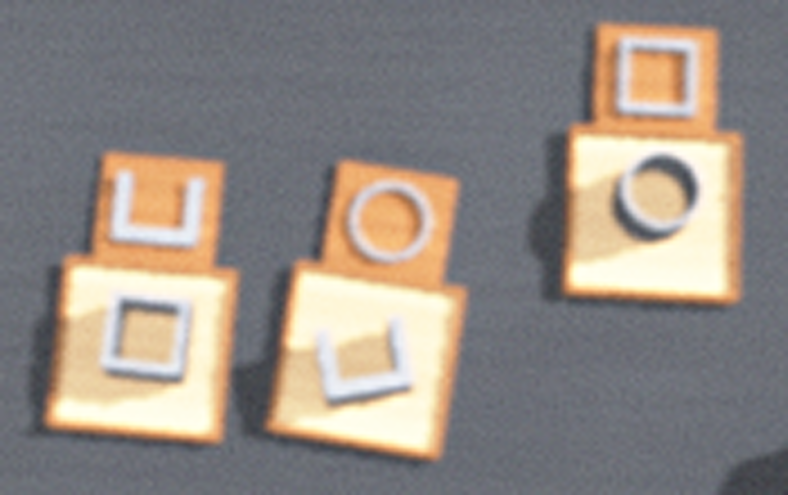

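View pics/c2.png

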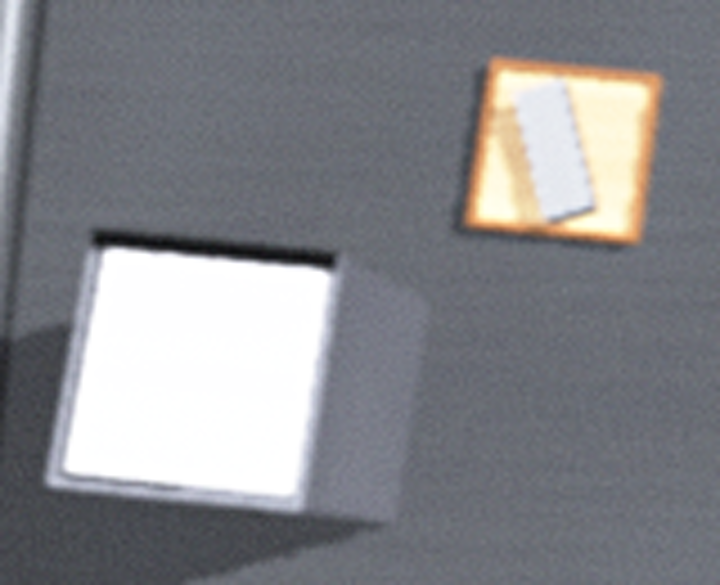

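Clear: the three stubs form a cycle and all three sit in the wrong tray. The spare tray holds the offcut. The bin hinge is the dark bar on its top edge in the picture, towards world +x. Now I'll fit poses to the corners.

```bash
cat > h.py <<'E'
import numpy as np
from bench import camera_model
from scipy.optimize import least_squares
def px2w(uv,z,cam="top"):
    m=camera_model(cam);K=np.array(m["camera_matrix"]);T=np.array(m["cam_to_world"])
    d=np.c_[uv,np.ones(len(uv))]@np.linalg.inv(K).T@T[:3,:3].T
    return T[:3,3]+d*((z-T[2,3])/d[:,2])[:,None]
def fit(name,crop,off,z,loc,sc=4.5,yaw0=0,cam="top"):
    uv=(np.array(crop)+.5)/sc-.5+np.array(off)
    P=px2w(uv,z,cam)[:,:2];L=np.array(loc,float)
    def tr(p):c,s=np.cos(p[2]),np.sin(p[2]);return L@np.array([[c,s],[-s,c]])+p[:2]
    q=least_squares(lambda p:(tr(p)-P).ravel(),[*P.mean(0),yaw0]).x
    print(name,q.round(3),"res",np.linalg.norm(tr(q)-P,axis=1).round(1),"reach",np.hypot(*q[:2]).round())
    return q
# corner order: image TL,TR,BR,BL = (+x,+y),(+x,-y),(-x,-y),(-x,+y)
def rect(a,b):return [(a/2,b/2),(a/2,-b/2),(-a/2,-b/2),(-a/2,b/2)]
E
python3 - <<'E'
from h import *
A=(260,135);B=(105,145)
fit("t_channel",[(63,257),(238,270),(222,440),(45,428)],A,14,rect(108,108))
fit("t_round",[(298,260),(466,288),(438,460),(266,430)],A,14,rect(108,108))
fit("t_square",[(568,124),(742,131),(738,302),(563,295)],A,14,rect(108,108))
fit("t_spare",[(488,57),(662,75),(640,244),(464,228)],B,14,rect(108,108))
fit("bin",[(95,233),(341,253),(303,510),(46,488)],B,160,rect(130,130))
fit("s_square",[(110,295),(190,299),(183,380),(100,373)],A,53,rect(45,45))
fit("s_channel",[(316,333),(403,318),(412,388),(328,403)],A,53,rect(40,50))
fit("s_round",[(659,152),(700,193),(659,234),(618,193)],A,53,[(24,0),(0,-24),(-24,0),(0,24)])
fit("offcut",[(513,93),(562,78),(596,208),(549,222)],B,28,rect(80,30))
E
```

```text
t_channel [ 4.8227e+02  6.6201e+01 -6.2000e-02] res [4.8 4.3 5.3 4.1] reach 487.0
t_round [ 4.77906e+02 -6.45790e+01 -1.59000e-01] res [5.6 5.1 5.1 4.8] reach 482.0
t_square [ 5.67102e+02 -2.31323e+02 -3.40000e-02] res [4.2 3.2 4.7 3.6] reach 612.0
t_spare [ 5.70920e+02  2.32079e+02 -8.10000e-02] res [2.2 3.5 3.1 3.1] reach 616.0
bin [ 4.22178e+02  3.79110e+02 -7.40000e-02] res [1.3 1.1 0.2 1.3] reach 567.0
s_square [ 4.83152e+02  6.07470e+01 -6.40000e-02] res [0.5 0.9 0.7 1.2] reach 487.0
s_channel [ 4.71476e+02 -6.25660e+01  1.77000e-01] res [0.6 0.3 1.6 0.8] reach 476.0
s_round [ 5.69969e+02 -2.28796e+02 -1.00000e-03] res [0.4 0.8 0.4 0.8] reach 614.0
offcut [5.68049e+02 2.33879e+02 3.13000e-01] res [0.3 0.6 1.  1. ] reach 614.0
```

The manual's scale: shifts go in shares of 400 mm and turns go in shares of pi rad. Converting my numbers, -41 mm is -0.1025, 34 mm is 0.085.

```bash
cat >> h.py <<'E'
def d(X,Y,Z,phi):
    "tool-axis shift and turn to world TCP X,Y,Z with tool x at yaw phi (mod pi)"
    from bench import get_state
    from scipy.spatial.transform import Rotation as R
    s=get_state();M=R.from_quat(s["ee_rot"]).as_matrix();p=np.array(s["ee_pos"])
    f=np.arctan2(M[1,0],M[0,0]);t=(f-phi+np.pi/2)%np.pi-np.pi/2
    print("t",round(s["t"],2),"pos",p.round(1),"yaw",f.round(3),"q",np.round(s["joint_positions"],2),"gap",round(s["finger_gap"],1))
    print("tool shift",(M.T@(np.array([X,Y,Z])-p)).round(1),"turn",t.round(3),"or",(t-np.sign(t)*np.pi).round(3))
E
```

Emit:
creep_tool([
  [[0.085, -0.1025, -0.01, 0, 85], [0.085, -0.1025, -0.01, 0, 85], [0.085, -0.1025, -0.01, 0, 85], [0.085, -0.1025, -0.01, 0, 85], [0.085, -0.1025, -0.01, 0, 85], [0.085, -0.1025, -0.01, 0, 50], [0.085, -0.1025, 0, 0, 50], [0.085, -0.1025, 0, 0, 50], [0.085, -0.1025, 0, 0, 50], [0.085, -0.1025, 0, 0, 50], [0.085, -0.1025, 0, 0, 50], [0.085, -0.1025, 0, 0, 50]],
], grip_force=60)

```text
t: 1.6
ee_pos: [443.2, -59.8, 280.4]
ee_rot: [0.99, 0.141, 0.0, 0.0]
force: [0.1, -0.8, -0.4]
finger_gap: 49.9
grasp_force: 0.0
```

```bash
python3 -c "
from h import d
d(568,233.9,60,.313)"
```

```text
t 1.6 pos [443.2 -59.8 280.4] yaw 0.284 q [ 0.42  0.05 -0.44  2.04  0.02  1.06 -1.32] gap 49.9
tool shift [ 202.  -247.1  220.3] turn -0.029 or 3.112
```

Scaled: -42 mm is -0.105, -41 mm is -0.1025, -0.015 rad is -0.0048.

Emit:
creep_tool([
  [[0.085, -0.1025, 0.05, 0, 50], [0.085, -0.1025, 0.075, 0, 50], [0.085, -0.1025, 0.075, 0, 50], [0.085, -0.1025, 0.075, 0, 50], [0.0825, -0.1025, 0.075, -0.0048, 50], [0.0825, -0.105, 0.075, -0.0045, 50], [0, 0, 0.075, 0, 50], [0, 0, 0, 0, 50]],
])

```text
t: 2.6
ee_pos: [565.4, 232.2, 78.0]
ee_rot: [0.988, 0.156, -0.002, 0.0]
force: [0.1, -0.4, -0.2]
finger_gap: 50.1
grasp_force: 0.0
```

```bash
python3 - <<'E'
from h import d
d(568,233.9,39,.313)
from bench import read_camera
import cv2
a=read_camera("top");b=read_camera("scene")
f=lambda i:cv2.resize(i,(400,400),interpolation=cv2.INTER_CUBIC)
cv2.imwrite("pics/g1.png",cv2.hconcat([f(a[130:230,180:280]),f(b[180:280,370:470])])[:,:,::-1])
E
```

```text
t 2.6 pos [565.4 232.2  78. ] yaw 0.314 q [-0.11  0.58 -0.5   1.86  0.37  0.8  -2.07] gap 50.1
tool shift [ 3.2 -0.8 39. ] turn 0.001 or -3.141
```

View pics/g1.png

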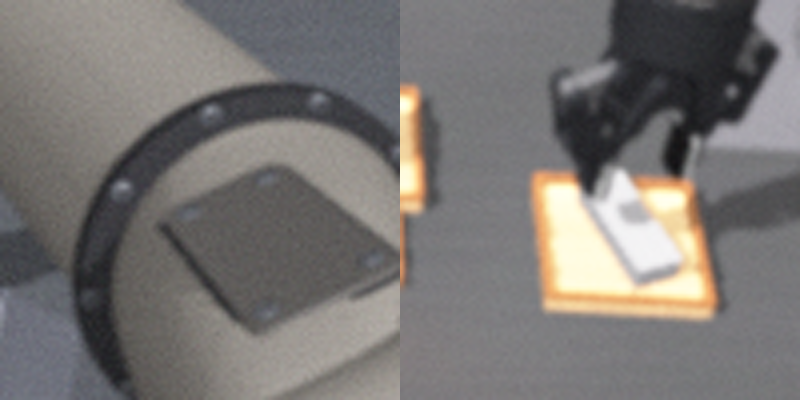

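The right half (scene view) shows the open fingers above and straddling the bar, with the bar at about (635,225) in the crop. The left half only shows the arm. Going down and gripping.

Scaled: 20 mm is 0.05, 13 mm is 0.0325.

Emit:
creep_tool([
  [[0.0075, -0.0025, 0.05, 0, 50], [0, 0, 0.0325, 0, 50], [0, 0, 0.015, 0, 50], [0, 0, 0, 0, 50], [0, 0, 0, 0, 25], [0, 0, 0, 0, 25], [0, 0, 0, 0, 25], [0, 0, 0, 0, 25], [0, 0, 0, 0, 25]],
], grip_force=60)

```text
t: 3.82
ee_pos: [569.8, 234.6, 42.0]
ee_rot: [0.988, 0.156, 0.0, -0.0]
force: [-2.0, -0.2, 5.5]
finger_gap: 28.4
grasp_force: 60.1
```

Emit:
creep_tool([
  [[0, 0, -0.025, 0, 25], [0, 0, -0.075, 0, 25], [0, 0, -0.15, 0, 25], [0, 0, -0.15, 0, 25], [0, 0, -0.15, 0, 25], [0, 0, 0, 0, 25]],
])

```text
t: 4.58
ee_pos: [571.0, 235.5, 266.8]
ee_rot: [0.988, 0.156, 0.004, -0.001]
force: [-0.6, -0.8, -3.9]
finger_gap: 28.7
grasp_force: 60.2
```

```bash
python3 -c "
from h import d
d(422.2,379.1,250,1.497)"
```

```text
t 4.58 pos [571.  235.5 266.8] yaw 0.313 q [-0.04  0.38 -0.58  1.7   0.23  1.12 -1.95] gap 28.7
tool shift [ -97.5 -182.4   16.1] turn -1.184 or 1.957
```

Scaled: -0.17 rad is -0.0541.

Emit:
creep_tool([
  [[0, 0, 0, -0.0541, 25], [0, 0, 0, -0.0541, 25], [0, 0, 0, -0.0541, 25], [0, 0, 0, -0.0541, 25], [0, 0, 0, -0.0541, 25], [0, 0, 0, -0.0541, 25], [0, 0, 0, -0.0522, 25], [0, 0, 0, 0, 25]],
])

```text
t: 5.58
ee_pos: [569.1, 234.0, 260.4]
ee_rot: [0.733, 0.68, -0.001, -0.0]
force: [-0.5, -0.7, -3.1]
finger_gap: 28.3
grasp_force: 60.2
```

```bash
python3 -c "
from h import d
d(422.2,379.1,230,1.497)"
```

```text
t 5.58 pos [569.1 234.  260.4] yaw 1.496 q [ 0.13  0.44 -0.82  1.7   0.34  1.15 -0.86] gap 28.3
tool shift [ 133.7 -157.3   30.6] turn -0.001 or 3.141
```

Scaled: -32 mm is -0.08, -31 mm is -0.0775.

Emit:
creep_tool([
  [[0.0675, -0.0775, 0, 0, 25], [0.0675, -0.0775, 0, 0, 25], [0.0675, -0.0775, 0, 0, 25], [0.0675, -0.08, 0, 0, 25], [0.065, -0.08, 0.0375, 0, 25], [0, 0, 0.0375, 0, 25], [0, 0, 0, 0, 25], [0, 0, 0, 0, 25]],
])

```text
t: 6.58
ee_pos: [423.6, 379.0, 231.5]
ee_rot: [0.734, 0.679, -0.0, 0.0]
force: [0.2, -0.0, -2.5]
finger_gap: 28.6
grasp_force: 60.2
```

```bash
python3 - <<'E'
from h import d
d(422.2,379.1,145,1.497)
from bench import read_camera
import cv2
a=read_camera("top");b=read_camera("scene")
f=lambda i:cv2.resize(i,(400,400),interpolation=cv2.INTER_CUBIC)
cv2.imwrite("pics/g2.png",cv2.hconcat([f(a[150:290,70:210]),f(b[80:220,410:550])])[:,:,::-1])
E
```

```text
t 6.58 pos [423.6 379.  231.5] yaw 1.494 q [-0.14  0.4  -0.88  1.83  0.35  1.07 -1.23] gap 28.6
tool shift [-0.  -1.4 86.5] turn -0.003 or 3.139
```

View pics/g2.png

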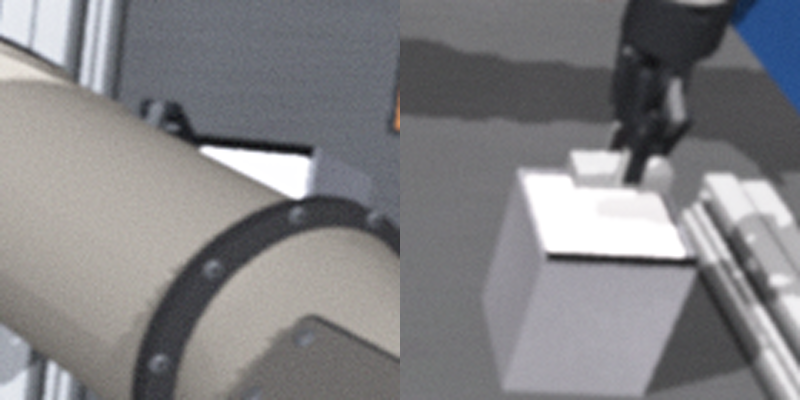

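The bar is held across the bin's middle, hinge side towards the camera. Pressing it in.

Scaled: 20 mm is 0.05, 15 mm is 0.0375.

Emit:
creep_tool([
  [[0, -0.0025, 0.05, 0, 25], [0, 0, 0.0375, 0, 25], [0, 0, 0.03, 0, 25], [0, 0, 0.03, 0, 25], [0, 0, 0.03, 0, 25], [0, 0, 0.03, 0, 25], [0, 0, 0.01, 0, 25], [0, 0, 0, 0, 25]],
], grip_force=80)

```text
t: 7.68
ee_pos: [421.2, 379.7, 143.9]
ee_rot: [0.733, 0.681, -0.001, -0.0]
force: [-4.4, 0.2, -2.7]
finger_gap: 27.8
grasp_force: 80.8
```

```bash
python3 -c "
from h import d
d(422.2,379.1,145,1.497)"
```

```text
t 7.67 pos [421.2 379.7 143.9] yaw 1.497 q [-0.21  0.5  -0.82  1.91  0.46  0.92 -1.32] gap 27.8
tool shift [-0.5  1.  -1.1] turn 0.0 or -3.141
```

Emit:
creep_tool([
  [[0, 0, 0, 0, 50], [0, 0, 0, 0, 50], [0, 0, 0, 0, 50], [0, 0, 0, 0, 50], [0, 0, 0, 0, 50], [0, 0, 0, 0, 50], [0, 0, 0, 0, 50]],
])

```text
t: 8.55
ee_pos: [421.7, 380.1, 144.9]
ee_rot: [0.733, 0.681, 0.0, -0.0]
force: [-6.3, -1.1, 4.0]
finger_gap: 49.9
grasp_force: 3.7
```

Emit:
creep_tool([
  [[0, 0, -0.0375, 0, 50], [0, 0, -0.075, 0, 50], [0, 0, -0.125, 0, 50], [0, 0, -0.125, 0, 50], [0, 0, 0, 0, 50]],
])

```text
t: 9.18
ee_pos: [423.2, 381.1, 293.6]
ee_rot: [0.733, 0.68, 0.003, 0.001]
force: [-0.1, -0.0, -0.8]
finger_gap: 50.1
grasp_force: 0.0
```

```bash
python3 - <<'E'
from h import d
d(483.2,60.7,250,-.064)
from bench import read_camera
import cv2
a=read_camera("top");b=read_camera("scene")
f=lambda i:cv2.resize(i,(400,400),interpolation=cv2.INTER_CUBIC)
cv2.imwrite("pics/g3.png",cv2.hconcat([f(a[145:285,100:240]),f(b[80:260,400:580])])[:,:,::-1])
E
```

```text
t 9.18 pos [423.2 381.1 293.6] yaw 1.496 q [-0.11  0.34 -0.91  1.77  0.29  1.17 -1.18] gap 50.1
tool shift [-315.2   83.5   42.8] turn 1.56 or -1.582
```

View pics/g3.png

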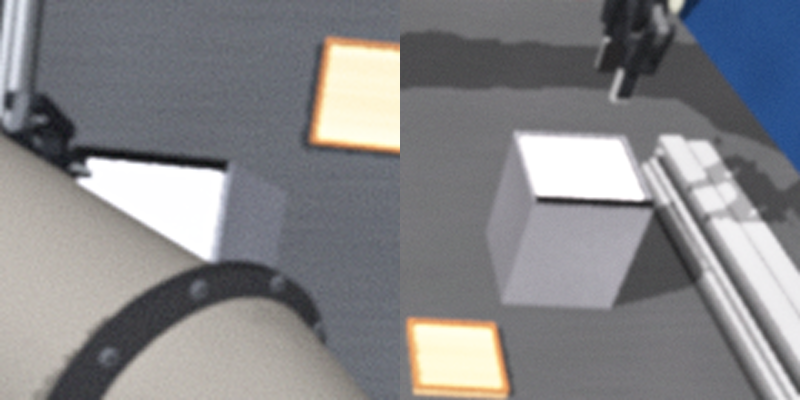

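The flap is shut, the bar has gone into the bin and the spare tray is empty. Next, the square stub goes to the spare tray, gripped across its x faces so almost no turn is needed.

Scaled: 50 mm is 0.125, -45 mm is -0.1125, -0.01 rad is -0.0032.

Emit:
creep_tool([
  [[-0.1125, 0.03, 0, 0, 62], [-0.1125, 0.03, 0, 0, 62], [-0.1125, 0.03, 0, 0, 62], [-0.1125, 0.03, 0.025, 0, 62], [-0.1125, 0.03, 0.075, 0, 62], [-0.1125, 0.03, 0.1, 0, 62], [-0.1125, 0.0288, 0.1, -0.0032, 62], [0, 0, 0.125, 0, 62], [0, 0, 0.0625, 0, 62], [0, 0, 0, 0, 62]],
])

```text
t: 10.52
ee_pos: [480.2, 59.2, 92.3]
ee_rot: [0.729, 0.684, -0.002, -0.002]
force: [-0.2, 0.3, 0.5]
finger_gap: 62.3
grasp_force: 0.0
```

```bash
python3 -c "
from h import d
d(483.2,60.7,44,-.064)"
```

```text
t 10.53 pos [480.2  59.2  92.3] yaw 1.507 q [ 0.33  0.43 -0.7   2.13  0.41  0.72 -0.7 ] gap 62.3
tool shift [ 1.7  3.1 48.3] turn -1.57 or 1.571
```

Scaled: 20 mm is 0.05, 14 mm is 0.035.

Emit:
creep_tool([
  [[0.0043, 0.0075, 0.025, 0, 62], [0, 0, 0.05, 0, 62], [0, 0, 0.035, 0, 62], [0, 0, 0.01, 0, 62], [0, 0, 0, 0, 62], [0, 0, 0, 0, 38], [0, 0, 0, 0, 38], [0, 0, 0, 0, 38], [0, 0, 0, 0, 38], [0, 0, 0, 0, 38], [0, 0, 0, 0, 38]],
], grip_force=50)

```text
t: 11.9
ee_pos: [485.3, 61.0, 47.1]
ee_rot: [0.729, 0.684, 0.0, 0.0]
force: [-1.3, -0.1, 7.3]
finger_gap: 44.4
grasp_force: 49.8
```

```bash
python3 -c "
from h import d
d(483.2,60.7,44,-.064)"
```

```text
t 11.9 pos [485.3  61.   47.1] yaw 1.507 q [ 0.27  0.51 -0.63  2.14  0.51  0.64 -0.78] gap 44.4
tool shift [-0.5 -2.1  3.1] turn 1.571 or -1.571
```

Emit:
creep_tool([
  [[0, 0, -0.025, 0, 38], [0, 0, -0.075, 0, 38], [0, 0, -0.075, 0, 38], [0, 0, -0.05, 0, 38], [0, 0, 0, 0, 38], [0, 0, 0, 0, 38]],
])

```text
t: 12.65
ee_pos: [484.6, 60.6, 135.8]
ee_rot: [0.73, 0.684, -0.0, -0.0]
force: [-0.0, -1.3, -2.6]
finger_gap: 44.6
grasp_force: 51.5
```

```bash
python3 -c "
from h import d
d(570.9,232.1,134,-.081)"
```

```text
t 12.65 pos [484.6  60.6 135.8] yaw 1.506 q [ 0.38  0.37 -0.74  2.09  0.34  0.8  -0.64] gap 44.6
tool shift [176.7  75.1   1.7] turn -1.554 or 1.587
```

Scaled: 36.7 mm is 0.0918, 35 mm is 0.0875.

Emit:
creep_tool([
  [[0.0875, 0.0375, 0, 0, 38], [0.0875, 0.0375, 0, 0, 38], [0.0875, 0.0375, 0, 0, 38], [0.0875, 0.0375, 0, 0, 38], [0.0918, 0.0375, 0, 0, 38], [0, 0, 0.05, 0, 38], [0, 0, 0.05, 0, 38], [0, 0, 0, 0, 38], [0, 0, 0, 0, 38]],
])

```text
t: 13.78
ee_pos: [571.1, 231.9, 96.4]
ee_rot: [0.73, 0.684, -0.0, 0.0]
force: [0.4, 0.5, -1.5]
finger_gap: 44.5
grasp_force: 51.3
```

```bash
python3 -c "
from h import d
d(570.9,232.1,48,-.081)"
```

```text
t 13.78 pos [571.1 231.9  96.4] yaw 1.506 q [ 0.02  0.6  -0.68  1.83  0.48  0.87 -0.95] gap 44.5
tool shift [ 0.2 -0.2 48.4] turn -1.555 or 1.587
```

Scaled: 20 mm is 0.05, 18 mm is 0.045, 0.016 rad is 0.0051.

Emit:
creep_tool([
  [[0, 0, 0.05, 0.0051, 38], [0, 0, 0.045, 0, 38], [0, 0, 0.0175, 0, 38], [0, 0, 0.005, 0, 38], [0, 0, 0.005, 0, 38], [0, 0, 0, 0, 38]],
])

```text
t: 14.52
ee_pos: [571.2, 232.6, 47.6]
ee_rot: [0.735, 0.678, 0.0, 0.0]
force: [0.3, -0.6, -2.5]
finger_gap: 44.2
grasp_force: 51.5
```

Emit:
creep_tool([
  [[0, 0, 0, 0, 52], [0, 0, 0, 0, 62], [0, 0, 0, 0, 62], [0, 0, 0, 0, 62], [0, 0, -0.025, 0, 62], [0, 0, -0.075, 0, 66], [0, 0, -0.1, 0, 66], [0, 0, -0.05, 0, 68], [0, 0, 0, 0, 68]],
])

```text
t: 15.65
ee_pos: [571.8, 232.7, 149.0]
ee_rot: [0.735, 0.678, 0.001, 0.001]
force: [0.3, 0.6, 0.0]
finger_gap: 67.8
grasp_force: 0.0
```

```bash
python3 -c "
from h import d
d(471.5,-62.6,140,.177)"
```

```text
t 15.65 pos [571.8 232.7 149. ] yaw 1.49 q [ 0.05  0.54 -0.71  1.8   0.43  0.96 -0.93] gap 67.8
tool shift [-302.4  -76.3    8.5] turn 1.313 or -1.828
```

Scaled: -52 mm is -0.13, -12.7 mm is -0.0318, 0.18 rad is 0.0573.

Emit:
creep_tool([
  [[-0.125, -0.0318, 0, 0, 68], [-0.125, -0.0318, 0, 0, 68], [-0.125, -0.0318, 0, 0, 68], [-0.125, -0.0318, 0, 0, 68], [-0.125, -0.0318, 0, 0, 68], [-0.13, -0.0318, 0, 0, 68], [0, 0, 0, 0.0573, 68], [0, 0, 0, 0.0573, 68], [0, 0, 0, 0.0573, 68], [0, 0, 0, 0.0573, 68], [0, 0, 0, 0.0573, 68], [0, 0, 0, 0.0573, 68]],
])

```text
t: 17.15
ee_pos: [470.3, -62.5, 146.4]
ee_rot: [0.98, 0.201, -0.001, -0.0]
force: [0.7, -0.1, -0.5]
finger_gap: 68.1
grasp_force: 0.0
```

Emit:
creep_tool([
  [[0, 0, 0, 0.0573, 68], [0, 0, 0.025, 0.0159, 68], [0, 0, 0.05, 0, 68], [0, 0, 0.05, 0, 68], [0, 0, 0, 0, 68]],
])

```text
t: 17.77
ee_pos: [469.6, -62.3, 95.7]
ee_rot: [0.996, 0.09, -0.002, -0.001]
force: [0.5, 0.1, -0.8]
finger_gap: 67.6
grasp_force: 0.0
```

```bash
python3 - <<'E'
from h import d
d(471.5,-62.6,44,.177)
from bench import read_camera
import cv2
a=read_camera("top");b=read_camera("scene")
f=lambda i:cv2.resize(i,(400,400),interpolation=cv2.INTER_CUBIC)
cv2.imwrite("pics/g4.png",cv2.hconcat([f(a[120:260,200:340]),f(b[150:270,270:450])])[:,:,::-1])
E
```

```text
t 17.77 pos [469.6 -62.3  95.7] yaw 0.181 q [ 0.38  0.36 -0.45  2.16  0.25  0.67 -1.62] gap 67.6
tool shift [ 2.   0.7 51.7] turn 0.004 or -3.137
```

View pics/g4.png

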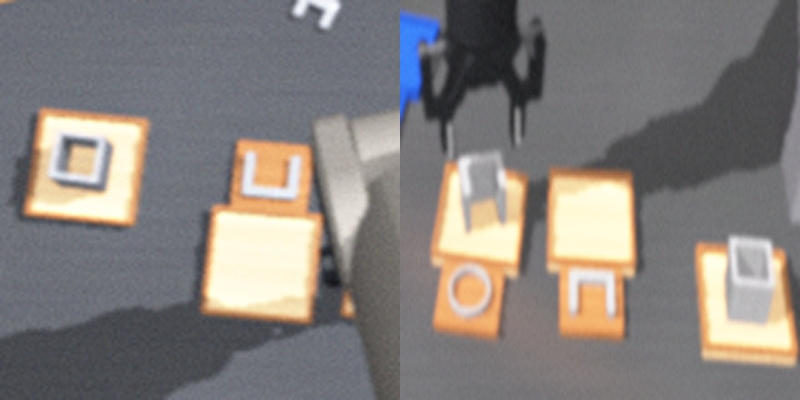

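The left half shows the square stub upright in the spare tray at (80,160) and the channel tray empty. In the scene half the fingers straddle the channel at (485,180). Gripping it.

Scaled: 20 mm is 0.05, 14 mm is 0.035, 0.004 rad is 0.0013.

Emit:
creep_tool([
  [[0.005, 0.0018, 0.03, 0.0013, 68], [0, 0, 0.05, 0, 68], [0, 0, 0.035, 0, 68], [0, 0, 0.0125, 0, 68], [0, 0, 0, 0, 68], [0, 0, 0, 0, 42], [0, 0, 0, 0, 42], [0, 0, 0, 0, 42], [0, 0, 0, 0, 42], [0, 0, 0, 0, 42], [0, 0, 0, 0, 42]],
], grip_force=60)

```text
t: 19.25
ee_pos: [473.4, -62.8, 47.1]
ee_rot: [0.996, 0.088, 0.001, 0.0]
force: [-1.0, -1.1, 5.4]
finger_gap: 49.4
grasp_force: 61.3
```

Emit:
creep_tool([
  [[0, 0, -0.025, 0, 42], [0, 0, -0.075, 0, 42], [0, 0, -0.075, 0, 42], [0, 0, -0.05, 0, 42], [0, 0, 0, 0, 42], [0, 0, 0, 0, 42]],
])

```text
t: 20.0
ee_pos: [472.7, -62.9, 135.9]
ee_rot: [0.996, 0.088, -0.0, -0.0]
force: [0.2, 0.4, -3.3]
finger_gap: 48.9
grasp_force: 63.2
```

```bash
python3 -c "
from h import d
d(482.3,66.2,134,-.062)"
```

```text
t 20.0 pos [472.7 -62.9 135.9] yaw 0.177 q [ 0.41  0.3  -0.47  2.13  0.2   0.76 -1.58] gap 48.9
tool shift [  32.1 -125.4    1.9] turn 0.239 or -2.903
```

Scaled: -31.4 mm is -0.0785, 15 mm is 0.0375, 0.12 rad is 0.0382.

Emit:
creep_tool([
  [[0.02, -0.0785, 0, 0, 42], [0.02, -0.0785, 0, 0, 42], [0.02, -0.0785, 0, 0, 42], [0.02, -0.0785, 0, 0, 42], [0, 0, 0.025, 0.0382, 42], [0, 0, 0.0375, 0.0379, 42], [0, 0, 0.0375, 0, 42], [0, 0, 0, 0, 42], [0, 0, 0, 0, 42]],
])

```text
t: 21.12
ee_pos: [482.5, 66.5, 96.4]
ee_rot: [1.0, -0.03, -0.0, -0.0]
force: [0.0, 1.2, -2.2]
finger_gap: 49.1
grasp_force: 63.1
```

```bash
python3 -c "
from h import d
d(482.3,66.2,47,-.062)"
```

```text
t 21.12 pos [482.5  66.5  96.4] yaw -0.061 q [ 0.12  0.38 -0.45  2.13  0.26  0.68 -2.14] gap 49.1
tool shift [-0.2  0.3 49.4] turn 0.001 or -3.14
```

Scaled: 20 mm is 0.05, 18 mm is 0.045.

Emit:
creep_tool([
  [[0, 0, 0.05, 0, 42], [0, 0, 0.045, 0, 42], [0, 0, 0.0175, 0, 42], [0, 0, 0.0075, 0, 42], [0, 0, 0.0038, 0, 42], [0, 0, 0, 0, 42]],
])

```text
t: 21.88
ee_pos: [482.8, 66.5, 47.2]
ee_rot: [1.0, -0.031, 0.0, -0.0]
force: [0.1, 0.0, -2.9]
finger_gap: 48.9
grasp_force: 63.3
```

Emit:
creep_tool([
  [[0, 0, 0, 0, 56], [0, 0, 0, 0, 66], [0, 0, 0, 0, 66], [0, 0, 0, 0, 66], [0, 0, -0.025, 0, 66], [0, 0, -0.075, 0, 66], [0, 0, -0.1, 0, 66], [0, 0, -0.05, 0, 66], [0, 0, 0, 0, 66]],
])

```text
t: 23.0
ee_pos: [483.3, 66.5, 148.8]
ee_rot: [1.0, -0.031, 0.002, -0.0]
force: [-0.2, -0.6, -0.6]
finger_gap: 66.1
grasp_force: 0.0
```

```bash
python3 -c "
from h import d
d(570,-228.8,150,-.062)"
```

```text
t 23.0 pos [483.3  66.5 148.8] yaw -0.063 q [ 0.15  0.29 -0.49  2.1   0.19  0.79 -2.09] gap 66.1
tool shift [105.  289.3  -1. ] turn -0.001 or 3.141
```

Scaled: 48.2 mm is 0.1205, 17.5 mm is 0.0438.

Emit:
creep_tool([
  [[0.0438, 0.1205, 0, 0, 66], [0.0438, 0.1205, 0, 0, 66], [0.0438, 0.1205, 0, 0, 66], [0.0438, 0.1205, 0, 0, 66], [0.0438, 0.1205, 0, 0, 66], [0.0438, 0.1205, 0.025, 0, 66], [0, 0, 0.05, 0, 66], [0, 0, 0.05, 0, 66], [0, 0, 0, 0, 66]],
])

```text
t: 24.12
ee_pos: [568.1, -226.9, 94.8]
ee_rot: [1.0, -0.03, -0.002, -0.001]
force: [0.0, 0.3, 0.9]
finger_gap: 66.3
grasp_force: 0.0
```

```bash
python3 - <<'E'
from h import d
d(570,-228.8,44,-.062)
from bench import read_camera
import cv2
a=read_camera("top");b=read_camera("scene")
f=lambda i:cv2.resize(i,(400,400),interpolation=cv2.INTER_CUBIC)
cv2.imwrite("pics/g5.png",cv2.hconcat([f(a[150:250,245:345]),f(b[170:290,180:300])])[:,:,::-1])
E
```

```text
t 24.12 pos [ 568.1 -226.9   94.8] yaw -0.06 q [ 0.53  0.53 -0.33  1.86  0.23  0.79 -1.56] gap 66.3
tool shift [ 2.1  1.8 50.8] turn 0.002 or -3.14
```

View pics/g5.png

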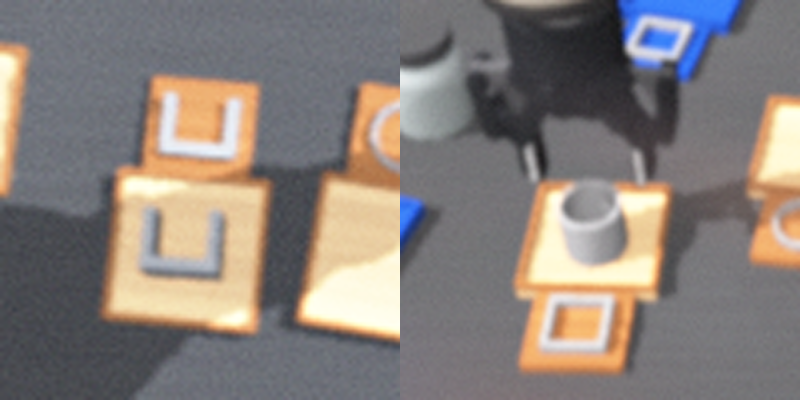

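The channel stands upright in its own tray at about (182,243) of the left crop. On the right, the fingers straddle the round stub at (592,220). Gripping it.

Scaled: 20 mm is 0.05, 14 mm is 0.035.

Emit:
creep_tool([
  [[0.005, 0.0045, 0.0275, 0, 66], [0, 0, 0.05, 0, 66], [0, 0, 0.035, 0, 66], [0, 0, 0.0125, 0, 66], [0, 0, 0, 0, 66], [0, 0, 0, 0, 40], [0, 0, 0, 0, 40], [0, 0, 0, 0, 40], [0, 0, 0, 0, 40], [0, 0, 0, 0, 40], [0, 0, 0, 0, 40]],
], grip_force=50)

```text
t: 25.6
ee_pos: [571.6, -230.7, 47.6]
ee_rot: [1.0, -0.031, 0.001, 0.0]
force: [-2.4, 0.5, 6.7]
finger_gap: 47.0
grasp_force: 51.3
```

Emit:
creep_tool([
  [[0, 0, -0.025, 0, 40], [0, 0, -0.075, 0, 40], [0, 0, -0.075, 0, 40], [0, 0, -0.05, 0, 40], [0, 0, 0, 0, 40], [0, 0, 0, 0, 40]],
])

```text
t: 26.35
ee_pos: [570.6, -230.5, 136.0]
ee_rot: [1.0, -0.031, -0.001, -0.0]
force: [-0.1, -0.2, -2.3]
finger_gap: 46.9
grasp_force: 51.9
```

```bash
python3 -c "
from h import d
d(477.9,-64.6,134,-.062)"
```

```text
t 26.35 pos [ 570.6 -230.5  136. ] yaw -0.062 q [ 0.55  0.48 -0.35  1.83  0.21  0.87 -1.53] gap 46.9
tool shift [-102.9 -159.8    2.2] turn -0.0 or 3.141
```

Emit:
creep_tool([
  [[-0.0515, -0.08, 0, 0, 40], [-0.0515, -0.08, 0, 0, 40], [-0.0515, -0.08, 0, 0, 40], [-0.0515, -0.08, 0, 0, 40], [-0.0515, -0.08, 0, 0, 40], [0, 0, 0.05, 0, 40], [0, 0, 0.05, 0, 40], [0, 0, 0, 0, 40], [0, 0, 0, 0, 40]],
])

```text
t: 27.48
ee_pos: [478.3, -64.5, 96.9]
ee_rot: [1.0, -0.031, -0.0, -0.0]
force: [-0.3, -0.1, -1.9]
finger_gap: 46.9
grasp_force: 52.0
```

```bash
python3 -c "
from h import d
d(477.9,-64.6,47.4,-.062)"
```

```text
t 27.48 pos [478.3 -64.5  96.9] yaw -0.062 q [ 0.35  0.36 -0.41  2.14  0.23  0.67 -1.85] gap 46.9
tool shift [-0.4  0.2 49.5] turn -0.0 or 3.141
```

Scaled: 20 mm is 0.05, 1.5 mm is 0.0038.

Emit:
creep_tool([
  [[0, 0, 0.05, 0, 40], [0, 0, 0.045, 0, 40], [0, 0, 0.0175, 0, 40], [0, 0, 0.0075, 0, 40], [0, 0, 0.0038, 0, 40], [0, 0, 0, 0, 40]],
])

```text
t: 28.22
ee_pos: [478.5, -64.6, 47.7]
ee_rot: [1.0, -0.031, 0.0, 0.0]
force: [-0.3, 0.1, -2.1]
finger_gap: 47.1
grasp_force: 52.1
```

Emit:
creep_tool([
  [[0, 0, 0, 0, 54], [0, 0, 0, 0, 64], [0, 0, 0, 0, 64], [0, 0, 0, 0, 64], [0, 0, -0.025, 0, 64], [0, 0, -0.075, 0, 64], [0, 0, -0.1, 0, 64], [0, 0, -0.05, 0, 64], [0, 0, 0, -0.0547, 64], [0, 0, 0, -0.0547, 64], [0, 0, 0, -0.0547, 64], [0, 0, 0, -0.0547, 64]],
])

```text
t: 29.72
ee_pos: [478.3, -64.5, 148.0]
ee_rot: [0.951, 0.311, 0.0, 0.0]
force: [-0.2, -0.0, -0.9]
finger_gap: 64.0
grasp_force: 0.0
```

Emit:
creep_tool([
  [[0, 0, 0, -0.0547, 64], [0, 0, 0, -0.0547, 64], [0, 0, 0, -0.0547, 64], [0, 0, 0, -0.0547, 64], [0, 0, 0, -0.0547, 64], [0, 0, 0, 0, 64]],
])

```text
t: 30.48
ee_pos: [478.3, -64.7, 147.8]
ee_rot: [0.737, 0.676, 0.0, 0.0]
force: [-0.7, -0.5, 0.4]
finger_gap: 63.8
grasp_force: 0.0
```

```bash
python3 -c "
from h import d
d(571.2,232.6,150,-.081)"
```

```text
t 30.48 pos [478.3 -64.7 147.8] yaw 1.485 q [ 0.64  0.34 -0.74  2.09  0.31  0.82 -0.37] gap 63.8
tool shift [304.2  67.   -2.2] turn 1.566 or -1.576
```

Scaled: 44 mm is 0.11, 43 mm is 0.1075, -0.004 rad is -0.0013.

Emit:
creep_tool([
  [[0.11, 0.024, 0, -0.0013, 64], [0.11, 0.024, 0, 0, 64], [0.1075, 0.024, 0, 0, 64], [0.1075, 0.024, 0, 0, 64], [0.1075, 0.024, 0, 0, 64], [0.1075, 0.0238, 0, 0, 64], [0.1075, 0.0238, 0.025, 0, 64], [0, 0, 0.05, 0, 64], [0, 0, 0.05, 0, 64], [0, 0, 0, 0, 64]],
])

```text
t: 31.72
ee_pos: [568.9, 230.3, 95.7]
ee_rot: [0.736, 0.677, -0.002, -0.0]
force: [-0.1, 0.9, -0.2]
finger_gap: 64.3
grasp_force: 0.0
```

```bash
python3 -c "
from h import d
d(571.2,232.6,44,-.081)"
```

```text
t 31.73 pos [568.9 230.3  95.7] yaw 1.487 q [ 0.03  0.61 -0.69  1.84  0.49  0.88 -0.98] gap 64.3
tool shift [ 2.6  2.2 51.6] turn 1.568 or -1.573
```

Scaled: 20 mm is 0.05, 14 mm is 0.035.

Emit:
creep_tool([
  [[0.0063, 0.005, 0.03, 0, 64], [0, 0, 0.05, 0, 64], [0, 0, 0.035, 0, 64], [0, 0, 0.0125, 0, 64], [0, 0, 0, 0, 64], [0, 0, 0, 0, 38], [0, 0, 0, 0, 38], [0, 0, 0, 0, 38], [0, 0, 0, 0, 38], [0, 0, 0, 0, 38], [0, 0, 0, 0, 38]],
], grip_force=50)

```text
t: 33.1
ee_pos: [572.3, 234.6, 47.1]
ee_rot: [0.735, 0.678, 0.0, 0.0]
force: [-1.0, 0.1, 7.1]
finger_gap: 44.2
grasp_force: 51.4
```

Emit:
creep_tool([
  [[0, 0, -0.025, 0, 38], [0, 0, -0.075, 0, 38], [0, 0, -0.075, 0, 38], [0, 0, -0.075, 0, 38], [0, 0, 0, 0, 38], [0, 0, 0, 0, 38]],
])

```text
t: 33.85
ee_pos: [571.7, 233.9, 145.9]
ee_rot: [0.735, 0.678, -0.0, 0.0]
force: [-0.2, -0.7, -3.0]
finger_gap: 44.3
grasp_force: 51.4
```

```bash
python3 -c "
from h import d
d(567.1,-231.3,150,-.034)"
```

```text
t 33.85 pos [571.7 233.9 145.9] yaw 1.49 q [ 0.06  0.55 -0.73  1.8   0.44  0.96 -0.94] gap 44.3
tool shift [-464.1   33.1   -3.9] turn 1.524 or -1.618
```

Scaled: -46.4 mm is -0.116, 3.3 mm is 0.0083, -0.047 rad is -0.015.

Emit:
creep_tool([
  [[-0.116, 0.0083, 0, 0, 38], [-0.116, 0.0083, 0, 0, 38], [-0.116, 0.0083, 0, 0, 38], [-0.116, 0.0083, 0, 0, 38], [-0.116, 0.0083, 0, 0, 38], [-0.116, 0.0083, 0, 0, 38], [-0.116, 0.0083, 0, 0, 38], [-0.116, 0.0083, 0, 0, 38], [-0.116, 0.0083, 0, 0, 38], [-0.116, 0.0083, 0, -0.015, 38], [0, 0, 0.05, 0, 38], [0, 0, 0.05, 0, 38]],
])

```text
t: 35.35
ee_pos: [566.7, -230.3, 104.4]
ee_rot: [0.719, 0.695, -0.0, -0.001]
force: [-0.1, 0.3, -3.3]
finger_gap: 44.4
grasp_force: 51.4
```

Emit:
creep_tool([
  [[0, 0, 0.025, 0, 38], [0, 0, 0, 0, 38]],
])

```text
t: 35.6
ee_pos: [567.1, -229.5, 95.4]
ee_rot: [0.718, 0.696, -0.0, -0.001]
force: [0.1, 0.3, -1.3]
finger_gap: 44.2
grasp_force: 51.4
```

```bash
python3 -c "
from h import d
d(567.1,-231.3,47,-.034)"
```

```text
t 35.6 pos [ 567.1 -229.5   95.4] yaw 1.538 q [ 0.77  0.59 -0.65  1.84  0.46  0.86 -0.13] gap 44.2
tool shift [-1.9  0.1 48.4] turn -1.569 or 1.572
```

Emit:
creep_tool([
  [[-0.0025, 0, 0.05, 0, 38], [0, 0, 0.045, 0, 38], [0, 0, 0.0175, 0, 38], [0, 0, 0.0075, 0, 38], [0, 0, 0.0025, 0, 38], [0, 0, 0, 0, 38]],
])

```text
t: 36.35
ee_pos: [567.5, -231.9, 47.7]
ee_rot: [0.719, 0.695, 0.0, 0.0]
force: [-0.7, 0.1, -2.5]
finger_gap: 44.3
grasp_force: 51.4
```

Emit:
creep_tool([
  [[0, 0, 0, 0, 52], [0, 0, 0, 0, 62], [0, 0, 0, 0, 62], [0, 0, 0, 0, 62], [0, 0, -0.025, 0, 62], [0, 0, -0.075, 0, 62], [0, 0, -0.125, 0, 62], [0, 0, -0.125, 0, 62], [-0.15, 0, -0.05, 0, 62], [-0.15, 0, 0, 0, 62], [-0.15, 0, 0, 0, 62], [-0.15, 0, 0, 0, 62]],
])

```text
t: 37.85
ee_pos: [558.8, -472.9, 208.1]
ee_rot: [0.719, 0.695, 0.0, 0.0]
force: [0.9, -0.6, 0.1]
finger_gap: 61.9
grasp_force: 0.0
```

Emit:
creep_tool([
  [[-0.15, 0, 0, 0, 62], [-0.15, 0, 0, 0, 62], [0, 0, 0, 0, 62], [0, 0, 0, 0, 62]],
])

```text
t: 38.35
ee_pos: [555.3, -590.3, 207.2]
ee_rot: [0.719, 0.695, 0.001, -0.0]
force: [0.1, 0.2, -0.2]
finger_gap: 61.6
grasp_force: 0.0
```

```bash
python3 - <<'E'
from h import d
d(567.1,-231.3,47,-.034)
from bench import read_camera
import cv2
a=read_camera("top");b=read_camera("scene")
cv2.imwrite("pics/e_top.png",a[:,:,::-1])
f=lambda i:cv2.resize(i,None,fx=3.5,fy=3.5,interpolation=cv2.INTER_CUBIC)
cv2.imwrite("pics/f1.png",f(a[135:265,205:433])[:,:,::-1])
cv2.imwrite("pics/f2.png",f(b[120:290,210:435])[:,:,::-1])
E
```

```text
t 38.35 pos [ 555.3 -590.3  207.2] yaw 1.537 q [ 1.07  0.76 -0.6   1.25  0.42  1.26  0.44] gap 61.6
tool shift [ 3.590e+02 -3.000e-01  1.606e+02] turn -1.571 or 1.571
```

View pics/f1.png

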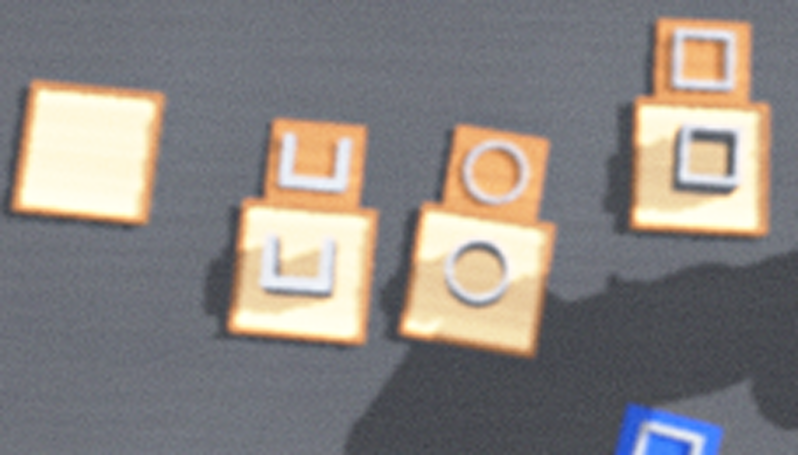

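View pics/f2.png

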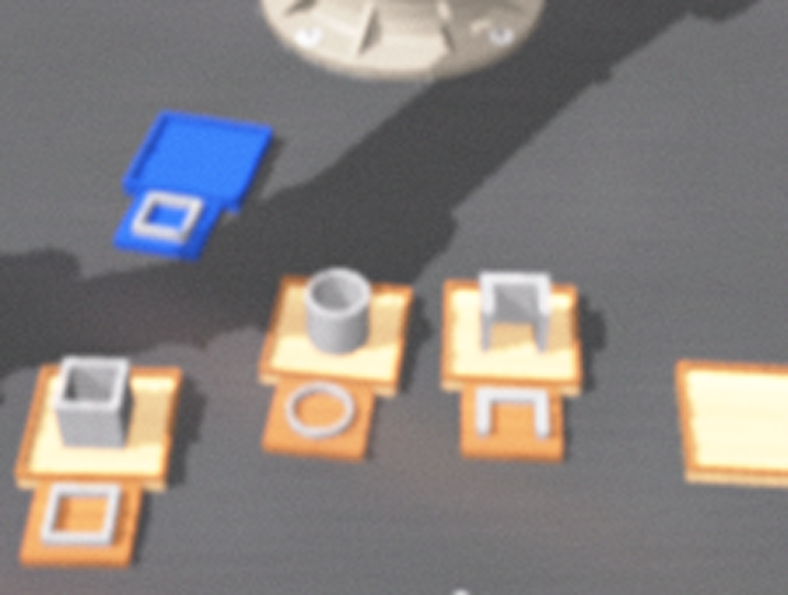

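All three stubs stand upright in their matching trays and the spare tray is empty. The square looks slightly off-centre, so I'll measure.

```bash
python3 - <<'E'
from h import *
A=(205,135)
k=dict(sc=3.5)
fit("t_ch",[(245,200),(378,210),(364,342),(228,332)],A,14,rect(101,101),**k)
fit("s_ch",[(264,234),(333,236),(332,294),(261,290)],A,53,rect(40,50),**k)
fit("t_ro",[(421,204),(554,224),(534,354),(400,335)],A,14,rect(101,101),**k)
fit("s_ro",[(477,240),(509,272),(477,304),(445,272)],A,53,[(24,0),(0,-24),(-24,0),(0,24)],**k)
fit("t_sq",[(636,98),(770,104),(766,236),(631,230)],A,14,rect(101,101),**k)
fit("s_sq",[(681,126),(742,126),(741,188),(678,187)],A,53,rect(45,45),**k)
# scene cam, f2
B=(210,120)
r2=[(-50.5,-50.5),(-50.5,50.5),(50.5,50.5),(50.5,-50.5)]
fit("t_sq scene",[(44,364),(182,369),(163,484),(17,478)],B,14,r2,cam="scene",**k)
fit("s_sq scene",[(64,358),(130,360),(125,402),(57,399)],B,53,[(-22.5,-22.5),(-22.5,22.5),(22.5,22.5),(22.5,-22.5)],cam="scene",**k)
E
```

```text
t_ch [ 4.82381e+02  6.55120e+01 -7.30000e-02] res [1.3 0.5 1.3 0.9] reach 487.0
s_ch [ 4.81814e+02  6.66870e+01 -1.90000e-02] res [0.8 1.  1.7 0.4] reach 486.0
t_ro [ 4.7807e+02 -6.4141e+01 -1.3800e-01] res [0.9 0.8 1.6 0.3] reach 482.0
s_ro [ 4.77488e+02 -6.31620e+01  1.20000e-02] res [0.6 0.9 0.7 0.9] reach 482.0
t_sq [ 5.65988e+02 -2.31809e+02 -4.00000e-02] res [0.2 1.2 0.5 1. ] reach 612.0
s_sq [ 5.65012e+02 -2.32763e+02 -2.20000e-02] res [0.9 1.4 0.3 1.4] reach 611.0
t_sq scene [ 5.68541e+02 -2.33064e+02 -5.20000e-02] res [3.5 2.1 3.6 2.3] reach 614.0
s_sq scene [ 5.6404e+02 -2.3413e+02 -3.0000e-02] res [2.9 3.7 2.6 4.2] reach 611.0
```

All the stubs are within about 1–2 mm of their tray centres and the gripper is clear. Handing in.

```bash
python3 -c "
from bench import r
print(r.finish_job())"
```

```text
the job is handed in; nothing more can be done
None
```

The job is handed in: all three stubs stand upright in their matching trays, within about 1–2 mm of centre by the top camera, the offcut went through the flap into the scrap bin, and the spare tray is empty, after about 38 s of the 115 s allowed.

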